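Take the left-hand nut off its arbor

TASK

Two brass nuts sit on bench arbors; the one with the groove engraved round its flats and top has a left-hand thread. Unscrew that one - clockwise seen from above - gripping it lightly and easing it gently upward as it turns so that the thread is never forced, and when it comes free lift it off its arbor and set it down softly, flat and the same way up, in the grey tray. Leave the plain nut and the other things alone.

Things in the scene. Friction and masses are not known exactly. Their poses are not given: they have to be found in the camera images.
- lh_nut: the left-hand nut; origin on its axis at its underside
- lh_nut_mid (a point): centre (on the axis, half-way up) of the left-hand nut: loose brass hexagon nut, 42 mm over flats, 48 over corners, 32 high, bore 31, about 0.2 kg, with a black engraved groove round its flats 22 mm above its underside and a black engraved circle on top. z up along the bore; the six flats face its x axis and every 60 degrees from it. About 1.5 mm of sideways play on its post
- lh_arbor_top (a point): centre of the top of the left-hand arbor's post, 84 mm above the worktop. The nut comes free after 0.9 to 2.2 rad of clockwise turning, not known beforehand. Engaged, a light upward pull meets a hard stop; free, it lifts off with no resistance but its weight, until its underside is above this point
- lh_arbor: left-hand arbor, fixed: dark steel foot 68 mm across, stem 44, post 18 with a coarse thread; origin on the axis at the worktop, z up. The nut's underside starts 46 to 51 mm up. Clockwise from above unscrews. Pulling hard while engaged, squeezing the nut off-centre on the post or turning it wrongly loads the thread
- spring_collar (a joint): steel collar under the left-hand nut, height above its lowest place, 0 to 0.004 m: pushes the nut up with about 4 N against the thread and follows it for 4 mm at most. Beyond that the gripper must lift the nut along lightly as it turns, else the nut runs sideways into a stop
- plain_nut: plain right-hand nut, same size as the other but with no groove, on its own like arbor; origin on its axis at its underside, 46 mm above the worktop. Not to be touched
- tray: grey tray, fixed, 130 x 130 mm outside, rim 10 mm high, floor with black rubber 4 mm above the worktop, 124 mm square inside. Origin at the centre of its underside, x and y along its sides
- setting_ring_mid (a point): centre of a steel ring 45 mm across, 12 mm high, lying flat; bystander
- collet_mid (a point): centre of a steel collet 28 mm across, 36 mm high, standing; bystander
- coupling_mid (a point): centre of a pale coupling with a red hexagon nut, 31 mm across, 56 mm high, standing; bystander
- brush_mid (a point): centre of a flat brush with a wooden handle, 145 x 24 x 12 mm, lying; bystander
There are look-alikes about, which are no part of the job. Leave any turquoise look-alike of the lh_nut alone.

How it is judged:
By the outcome, as a careful person would: the job done as asked, in the order asked, and still so for the second after the job is handed in, with the robot touching nothing.
It also fails if it takes over 72 s, if anything falls off the work surface, if the arm or the gripper's body presses on something with over 40 N, if the wrist force passes 120 N, or if a joint passes its speed limit or range.

ROBOT

A 6-joint arm with a two-finger parallel gripper is mounted at the origin on a cart in front of the work surface, level with it; the furniture and walls round the work are solid. World frame = base frame: x ahead of the robot, y to its left, z up, the work surface at z = 0. Lengths are in m, angles in rad, forces in N, time in s.
With the tool pointing down it reaches from about 0.425 to 0.95 m from the base axis. Payload 3.5 kg.
Tool frame: the origin (TCP) lies on the centre line of the jaws, within the pads' length; the fingertips stand 11 mm ahead of it and the grasp point (between the pads) lies 8 mm behind it; y points along the fingers, x is the direction in which the jaws open and shut, and the axes are right-handed (so a half turn about y gives the same grasp; the last joint's range is limited). The gripper opens to 85 mm and grips with 20 to 120 N. Pads are 22 mm wide; open, the fingers measure 114 mm over their backs; the gripper's body (76 mm by 85 mm) begins 54 mm behind the grasp point. The pads swing forward as they close: fully open they stand 13 mm farther back than shut.
Start: joints at [-1.369, 0.286, 1.577, -0, 1.279, -0.15], TCP at [0.233, -0.634, 0.242] pointing down, gripper open.
Joint ranges: [-2.77, 2.77], [-0.9, 2.22], [0.21, 2.48], [-1.53, 4.67], [0.24, 2.81], [-2.84, 2.84]. Speed limits (rad/s): [2.79, 2.79, 3.14, 3.14, 3.14, 3.14].

INTERFACE

Orientations are given as a unit quaternion [x, y, z, w].
In Python, from plant import get_state, read_camera, sign_off gives the robot as it stands.
- The arm moves only by the shell command python3 -m inch 'ROWS' [FORCE]. ROWS is JSON, a list of rows, each an object of numbers: "ax", "ay", "az": the turn, a rotation vector about the tool's x, y, z in rad; "x", "y", "z": the shift along the tool's x, y, z in mm; "hand": the closure, from -1 (fully open) to 1 (shut). In form: [{"ax": .., "ay": .., "az": .., "x": .., "y": .., "z": .., "hand": ..}, ...]. A call has 1 to 5 rows; each row shifts and turns the commanded pose from where the row before left it, along the tool's axes as they then stand; what a row does not reach is not made up. A row lasts 1/12 s, in which the tool goes at most 41.7 mm and 7.16 degrees, less where a joint would pass 70% of its speed; a pose out of reach is approached as far as the arm can. A call with a gripper value outside its range is refused whole. The fingers move at their own pace and stop on an object; FORCE is the grip in N (left out, the last holds). Time passes only in rows, so rows that do not move let the fingers close. It gives the time, the measured TCP pose, the force and the opening at its end, in the units of the state.
- get_state(): the state, without advancing time (a new reading comes with each control period).
- read_camera(name): name is "scene" or "top" or "wrist"; returns a dict with "img" (480x640x3 uint8, red, green, blue), "fov_y" (degrees; the focal length in pixels is half the picture's height over the tangent of half this angle, whatever the lens; pixels are square), "cx", "cy" (the principal point, pixels), "T" (4x4, takes a point from camera to world coordinates); the wrist camera has in their place "T_tool_cam" (4x4, takes a point from camera to tool coordinates, whose origin is the TCP and whose axes are the tool frame's). Camera axes: x right, y down, z forward; pixel columns grow to the right and rows downward; lengths in m; the calibration is good to about 2 mm. The wrist camera is an equidistant fisheye: a pixel r from the principal point sees the ray r / f radians off the axis. A picture is of the moment at which its call begins: read the wrist's pose just before it. There is no depth.
- sign_off(): hands the job in, once; it reports no verdict.
The state is a dict: "time": time; "qpos": joint angles; "dq": joint speeds; "joint_efforts": joint torques, N m; "eef_pos": TCP position; "tcp_rot": TCP orientation; "contact_force": force on the tool from outside, world axes, zero at the start; "wrist_torque": the same for the moment, N m; "opening": opening from 0.0 (shut) to 1.0 (fully open).
Only numpy, scipy, OpenCV 4.12 (cv2) and the standard library are available. Lean on these libraries where they do the work, as an engineer would, in place of code of your own. Each camera call takes 0.05 s, during which the arm holds its last target. There are 200 camera calls.

## Working session

There is one attempt and no reset: what is moved stays moved. The work goes in short steps, Python scripts to look and compute and a shell command to move; the robot and the scene stay as the last step left them, time stands still between calls to the robot, and variables do not carry over. Pictures are saved under pics/ and viewed, about 8 in all and at most 12, crops included, and the job is handed in when it is done.

```bash
ls; mkdir -p pics; python3 - <<'E'
from plant import *
import cv2
print(get_state())
for n in("scene","top"):
    c=read_camera(n);cv2.imwrite(f"pics/{n}0.png",c["img"][:,:,::-1]);print(n,c["fov_y"],c["cx"],c["cy"],c["T"])
E
```

```text
pics
{'time': 0.0, 'qpos': array([-1.36899971e+00,  2.87157695e-01,  1.57813669e+00,  1.48296749e-06,
        1.27858340e+00, -1.50008267e-01]), 'dq': array([ 0.00037075, -0.00077427, -0.00072683, -0.00024739, -0.00080336,
       -0.00039015]), 'joint_efforts': array([-1.54594305e-03, -4.05988920e+01, -2.92625982e+01, -1.88428730e-04,
        5.87832343e-03,  4.68663700e-06]), 'eef_pos': array([ 0.23249919, -0.6330445 ,  0.24097427]), 'tcp_rot': array([-0.57922574,  0.40537154, -0.40420047,  0.58033907]), 'contact_force': array([ 1.05175314, -1.10146027, -0.32864205]), 'wrist_torque': array([ 0.02981235, -0.04738613, -0.03998729]), 'opening': 1.0054382154918946}
scene 54.22197692279652 324.7679323898095 237.4401030630153 [[-0.69864113 -0.52838268  0.48240265  0.13220323]
 [-0.71546137  0.51222269 -0.47512413  0.40717947]
 [ 0.00394978 -0.67708172 -0.73589724  0.72929831]
 [ 0.          0.          0.          1.        ]]
top 42.89460000193093 311.84868176565635 249.5425045088769 [[-0.08740354 -0.97335461  0.21199395  0.26790424]
 [-0.99616986  0.08486795 -0.02104855 -0.0076486 ]
 [ 0.00249621 -0.2130217  -0.97704428  1.27171736]
 [ 0.          0.          0.          1.        ]]
```

View pics/scene0.png

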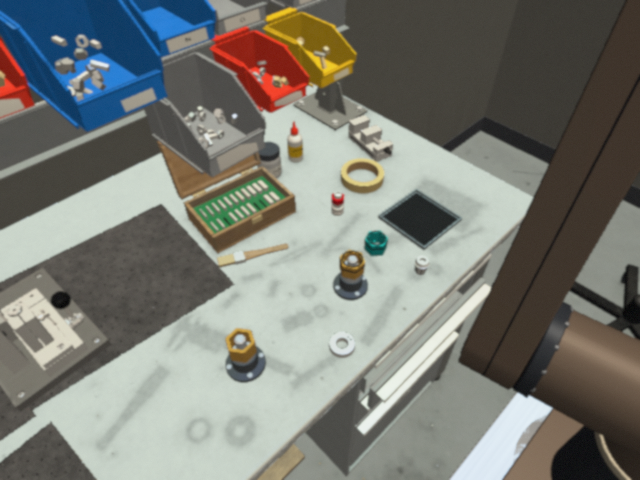

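View pics/top0.png

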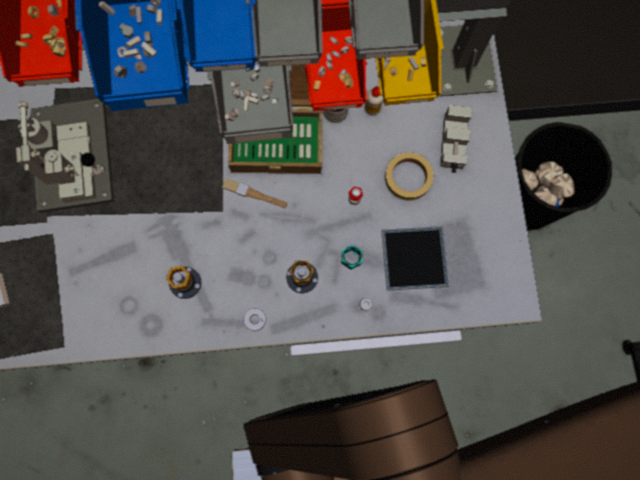

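The scene view shows brass nuts at about (351,265) and (241,348). The top view shows them at (301,271) and (180,278), with the tray at about (414,258) and a turquoise look-alike at (351,257). I'll enlarge both nuts.

```bash
python3 - <<'E'
import cv2,numpy as np
s=cv2.imread("pics/scene0.png");t=cv2.imread("pics/top0.png")
f=lambda im,x,y,r:cv2.resize(im[y-r:y+r,x-r:x+r],(390,290*1),interpolation=cv2.INTER_CUBIC) if 0 else cv2.resize(im[y-r:y+r,x-r:x+r],(300,300),interpolation=cv2.INTER_CUBIC)
cv2.imwrite("pics/crop0.png",np.vstack([np.hstack([f(s,351,270,30),f(s,241,350,30)]),np.hstack([f(t,301,273,22),f(t,180,278,22)])]))
E
```

```text
(no output)
```

View pics/crop0.png

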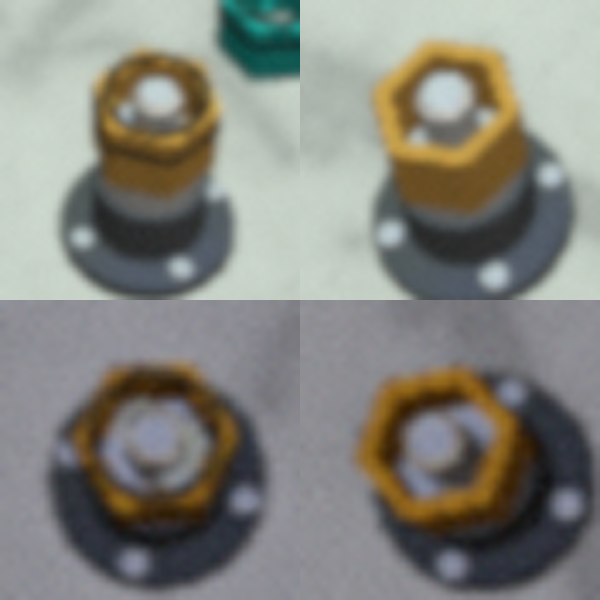

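The grooved left-hand nut is the one at scene (352,259) and top (302,271). The other has no groove. Now I'll localise it.

```bash
cat > h.py <<'E'
from plant import *
import numpy as np,cv2
from scipy.spatial.transform import Rotation as R
def cam(n):
    s=get_state();c=read_camera(n)
    if n=="wrist":
        T=np.eye(4);T[:3,:3]=R.from_quat(s["tcp_rot"]).as_matrix();T[:3,3]=s["eef_pos"];c["T"]=T@np.array(c["T_tool_cam"])
    c["T"]=np.array(c["T"]);c["fish"]=n=="wrist";c["f"]=240/np.tan(np.radians(c["fov_y"])/2);return c
def ray(c,u,v):
    d=np.array([(u-c["cx"])/c["f"],(v-c["cy"])/c["f"],1.])
    if c["fish"]:
        r=np.hypot(*d[:2]);d=np.array([*(d[:2]*np.sin(r)/max(r,1e-9)),np.cos(r)])
    d=c["T"][:3,:3]@d;return c["T"][:3,3],d/np.linalg.norm(d)
def onz(c,u,v,z):
    o,d=ray(c,u,v);return o+d*(z-o[2])/d[2]
def tri(a,b):
    A=0;y=0
    for o,d in(a,b):
        P=np.eye(3)-np.outer(d,d);A=A+P;y=y+P@o
    return np.linalg.solve(A,y)
def proj(c,p):
    q=np.linalg.inv(c["T"])@np.array([*p,1]);q=q[:3]
    if c["fish"]:
        r=np.hypot(q[0],q[1]);th=np.arctan2(r,q[2]);s=c["f"]*th/max(r,1e-9)
    else: s=c["f"]/q[2]
    return c["cx"]+s*q[0],c["cy"]+s*q[1]
E
python3 - <<'E'
from h import *
s,t=cam("scene"),cam("top")
for n,a,b in(("lh",(352.6,259.4),(301.7,271.1)),("plain",(240,339),(178.7,277.9))):
    print(n,tri(ray(s,*a),ray(t,*b)),onz(t,*b,.084),onz(s,*a,.084))
for n,c,x0,x1,y0,y1 in(("t",t,370,455,220,300),("s",s,370,470,180,255)):
    g=c["img"][y0:y1,x0:x1].max(2)<60
    cs,_=cv2.findContours(g.astype(np.uint8),0,2);k=max(cs,key=cv2.contourArea)
    P=np.array([onz(c,u+x0,v+y0,.004)[:2] for u,v in k[:,0]],np.float32)
    print(n,cv2.minAreaRect(P))
for p in((345,257),(365,304),(254,319)):print(onz(t,*p,.02))
st=get_state();print(R.from_quat(st["tcp_rot"]).as_matrix().round(4))
w=cam("wrist");print(w["T"],w["f"]);cv2.imwrite("pics/w0.png",w["img"][:,:,::-1])
E
```

```text
lh [ 0.48414274 -0.00965756  0.08103505] [ 0.4839502  -0.00946455  0.084     ] [ 0.48216609 -0.00789986  0.084     ]
plain [0.49306293 0.23431529 0.08195527] [0.49145619 0.232911   0.084     ] [0.49328918 0.23566162 0.084     ]
t ((0.5060769319534302, -0.2500673532485962), (0.1167677566409111, 0.11723766475915909), 88.480712890625)
s ((0.5058596134185791, -0.251762330532074), (0.1102171465754509, 0.11245281994342804), 88.59357452392578)
[ 0.51756728 -0.10230165  0.02      ]
[ 0.41575628 -0.13353722  0.02      ]
[0.40489562 0.09599877 0.02      ]
[[ 3.445e-01 -3.000e-04  9.388e-01]
 [-9.388e-01  1.500e-03  3.445e-01]
 [-1.500e-03 -1.000e+00  2.000e-04]]
[[ 0.34394162 -0.90258371 -0.25893398  0.29775385]
 [-0.93899034 -0.33094223 -0.09367172 -0.60958946]
 [-0.00114562  0.27535411 -0.96134219  0.37279424]
 [ 0.          0.          0.          1.        ]] 371.64829954431775
```

```bash
A='[{"x":-27.7,"z":25},{"x":-27.7,"z":25},{"x":-27.7,"z":25},{"x":-27.7,"z":25},{"x":-27.7,"z":25}]'
python3 -m inch '[{"x":-27.7,"z":25},{"x":-27.7,"z":25},{"x":-27.7,"z":25},{"x":-27.7,"z":25},{"x":-27.7,"z":25}]'
python3 -m inch '[{"x":-27.7,"z":25},{"x":-27.7,"z":25},{"x":-27.7,"z":25},{"x":-27.7,"z":25},{"x":-27.7,"z":25}]'
python3 -m inch '[{"x":-27.7,"z":25},{"x":-27.7,"z":25},{"x":-27.7,"z":25},{"x":-27.7,"z":25},{"x":-27.7,"z":25}]'
python3 -m inch '[{"x":-27.7,"z":25},{"x":-27.7,"z":25},{"x":-27.7,"z":25},{},{}]'
python3 -c "
from h import *
s=get_state();print(s['qpos'],s['eef_pos'],R.from_quat(s['tcp_rot']).as_matrix().round(3),s['contact_force'])
w=cam('wrist');cv2.imwrite('pics/w1.png',w['img'][:,:,::-1]);print(proj(w,[.4835,-.009,.082]))"
```

```text
[-1.36901919e+00  2.86747889e-01  1.57740539e+00  8.37313643e-06
  1.27858369e+00 -1.49952503e-01] [ 0.23255042 -0.63335194  0.24164365] [[ 0.345 -0.     0.939]
 [-0.939  0.001  0.345]
 [-0.001 -1.     0.   ]] [0.50614088 0.20363705 0.15697   ]
(np.float64(-42.05911115590317), np.float64(-89.85299443149435))validation failed for argument at $[0]...
validation failed for argument at $[0]...
validation failed for argument at $[0]...
validation failed for argument at $[0]...
```

View pics/w1.png

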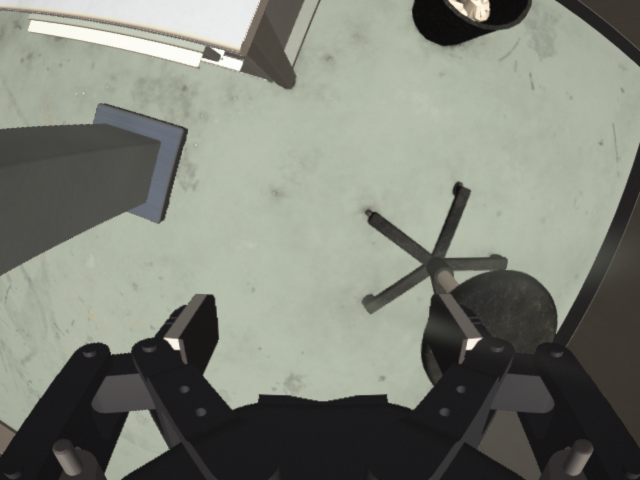

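The moves were refused because each row needs every key. The arm has not moved.

```bash

python3 -m inch '[{"ax":0,"ay":0,"az":0,"x":-27.7,"y":0,"z":25,"hand":-1},{"ax":0,"ay":0,"az":0,"x":-27.7,"y":0,"z":25,"hand":-1},{"ax":0,"ay":0,"az":0,"x":-27.7,"y":0,"z":25,"hand":-1},{"ax":0,"ay":0,"az":0,"x":-27.7,"y":0,"z":25,"hand":-1},{"ax":0,"ay":0,"az":0,"x":-27.7,"y":0,"z":25,"hand":-1}]' &&
python3 -m inch '[{"ax":0,"ay":0,"az":0,"x":-27.7,"y":0,"z":25,"hand":-1},{"ax":0,"ay":0,"az":0,"x":-27.7,"y":0,"z":25,"hand":-1},{"ax":0,"ay":0,"az":0,"x":-27.7,"y":0,"z":25,"hand":-1},{"ax":0,"ay":0,"az":0,"x":-27.7,"y":0,"z":25,"hand":-1},{"ax":0,"ay":0,"az":0,"x":-27.7,"y":0,"z":25,"hand":-1}]' &&
python3 -m inch '[{"ax":0,"ay":0,"az":0,"x":-27.7,"y":0,"z":25,"hand":-1},{"ax":0,"ay":0,"az":0,"x":-27.7,"y":0,"z":25,"hand":-1},{"ax":0,"ay":0,"az":0,"x":-27.7,"y":0,"z":25,"hand":-1},{"ax":0,"ay":0,"az":0,"x":-27.7,"y":0,"z":25,"hand":-1},{"ax":0,"ay":0,"az":0,"x":-27.7,"y":0,"z":25,"hand":-1}]' &&
python3 -m inch '[{"ax":0,"ay":0,"az":0,"x":-27.7,"y":0,"z":25,"hand":-1},{"ax":0,"ay":0,"az":0,"x":-27.7,"y":0,"z":25,"hand":-1},{"ax":0,"ay":0,"az":0,"x":-27.7,"y":0,"z":25,"hand":-1},{"ax":0,"ay":0,"az":0,"x":0,"y":0,"z":0,"hand":-1},{"ax":0,"ay":0,"az":0,"x":0,"y":0,"z":0,"hand":-1}]'
python3 -c "
from h import *
s=get_state();print(s['qpos'],s['eef_pos'],R.from_quat(s['tcp_rot']).as_matrix().round(3),s['contact_force'])
w=cam('wrist');cv2.imwrite('pics/w2.png',w['img'][:,:,::-1]);print(proj(w,[.4835,-.009,.082]),proj(w,[.5045,-.009,.082]))"
```

```text
time: 0.72
eef_pos: [0.3025, -0.4589, 0.2422]
tcp_rot: [-0.58, 0.405, -0.405, 0.58]
contact_force: [-0.1, 0.4, 0.3]
opening: 0.997
time: 1.13
eef_pos: [0.3721, -0.2857, 0.2425]
tcp_rot: [0.58, -0.405, 0.405, -0.58]
contact_force: [0.3, 1.0, 0.3]
opening: 1.005
time: 1.55
eef_pos: [0.4418, -0.1126, 0.2427]
tcp_rot: [-0.58, 0.404, -0.405, 0.58]
contact_force: [-0.4, -0.2, 0.0]
opening: 1.001
time: 1.97
eef_pos: [0.4835, -0.0088, 0.2424]
tcp_rot: [0.581, -0.404, 0.404, -0.581]
contact_force: [-0.9, 0.1, -0.3]
opening: 1.0
[-2.28282495e-01 -1.46565656e-01  2.03408448e+00 -3.05225422e-04
  1.25408245e+00  9.86568035e-01] [ 0.48345981 -0.00880693  0.24236772] [[ 0.349 -0.     0.937]
 [-0.937 -0.     0.349]
 [ 0.    -1.    -0.   ]] [-0.91299778  0.06957935 -0.30302986]
(np.float64(322.52590979447297), np.float64(218.80122970789427)) (np.float64(331.72078849050877), np.float64(194.7383691191901))
```

View pics/w2.png

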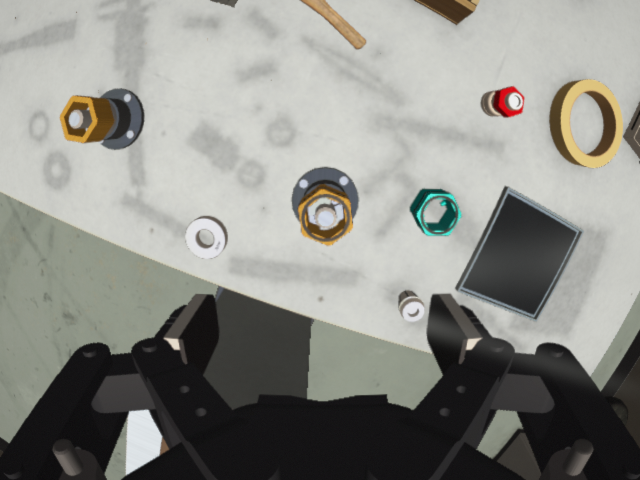

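The wrist view shows the grooved nut at about (326,214), the plain nut at (85,118) and the turquoise look-alike at (435,212). I also found that +q6 turns clockwise. Next I'll measure the post centre and the hex angle.

```bash
cat > hexm.py <<'E'
from h import *
def run(name,c,x,y,r=45,z=.081):
    im=np.ascontiguousarray(c["img"][y-r:y+r,x-r:x+r]);hsv=cv2.cvtColor(im,cv2.COLOR_RGB2HSV)
    m=((hsv[...,1]>110)&(hsv[...,0]>8)&(hsv[...,0]<32)&(hsv[...,2]>60)).astype(np.uint8)
    m=cv2.morphologyEx(m,cv2.MORPH_CLOSE,np.ones((5,5)))
    k=max(cv2.findContours(m,0,1)[0],key=cv2.contourArea)
    P=np.array([onz(c,u+x-r,v+y-r,z)[:2] for u,v in k[:,0]])*1000
    print(name,"hull box centre",P.min(0),P.max(0))
    h=cv2.convexHull(P.astype(np.float32))[:,0]
    ap=cv2.approxPolyDP(h,3,True)[:,0];e=np.roll(ap,-1,0)-ap;L=np.hypot(*e.T);a=np.degrees(np.arctan2(e[:,1],e[:,0]))%60
    print(ap.round(1).tolist(),L.round(1),a.round(1))
    z6=(L*np.exp(6j*np.radians(a))).sum();print("edge dir mod60",np.degrees(np.angle(z6)/6)%60,abs(z6)/L.sum())
    b=(hsv[...,1]<60)&(hsv[...,2]>140);n,l,s,cc=cv2.connectedComponentsWithStats(b.astype(np.uint8))
    for i in range(1,n):
        if 15<s[i,4]<900:print("bright",s[i],onz(c,cc[i][0]+x-r,cc[i][1]+y-r,.084)[:2].round(4))
    return im,m
E
python3 - <<'E'
from hexm import *
w=cam("wrist");im,m=run("w",w,326,214)
cv2.imwrite("pics/c2.png",np.hstack([cv2.resize(im[:,:,::-1],(400,400),interpolation=2),cv2.resize(cv2.merge([m*255]*3),(400,400))]))
E
```

```text
w hull box centre [463.9109757  -33.84731225] [510.25468698  12.88210182]
[[510.0, 0.8999999761581421], [493.8999938964844, 12.0], [480.3999938964844, 10.699999809265137], [464.70001220703125, -0.0], [465.8999938964844, -23.200000762939453], [482.5, -33.5], [500.29998779296875, -26.600000381469727], [509.70001220703125, -17.0]] [19.6 13.5 19.  23.2 19.5 19.1 13.5 17.9] [25.4  5.7 34.2 33.  27.9 21.2 45.6 29.3]
edge dir mod60 29.127003 0.6428161
bright [57  6  9 10 67] [ 0.5187 -0.0136]
bright [17  9  9 10 67] [0.5054 0.0152]
bright [ 25  27  37  33 774] [ 0.4886 -0.0094]
```

View pics/c2.png

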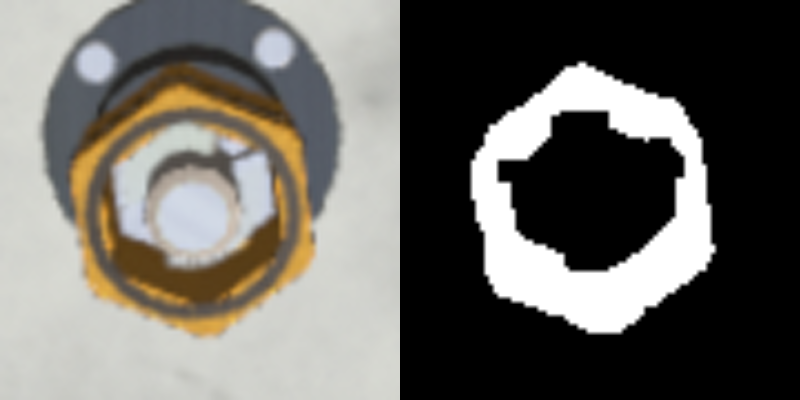

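In the crop, the top-face corners are at about (212,333), (312,252), (300,150), (180,97), (75,180) and (87,287). The post top is centred near (197,215).

```bash
python3 - <<'E'
from hexm import *
w=cam("wrist")
f=lambda p,z:onz(w,p[0]/4.444+281-.5,p[1]/4.444+169-.5,z)[:2]*1000
C=[(212,333),(312,252),(300,150),(180,97),(75,180),(87,287)]
P=np.array([f(p,.081) for p in C]);print(P.round(1).tolist(),P.mean(0))
d=P-P.mean(0);print(np.hypot(*d.T).round(1),(np.degrees(np.arctan2(d[:,1],d[:,0]))%60).round(1))
print("post",f((197,215),.084),"circle",f((196,212),.081))
print("foot holes mid z=.?",f((95,62),.012),f((274,47),.012))
E
```

```text
[[464.9, -22.7], [485.7, -34.5], [502.7, -25.6], [504.3, -1.9], [483.5, 10.7], [465.3, 2.0]] [484.40185728 -11.98041729]
[22.3 22.5 22.8 22.3 22.7 23.7] [28.7 33.4 23.4 26.8 32.2 23.8]
post [485.63248617 -12.02745872] circle [485.44651179 -11.92408663]
foot holes mid z=.? [494.90073816  14.81349215] [511.60288525 -21.04995153]
```

```bash

python3 -m inch '[{"ax":0,"ay":-0.118,"az":0,"x":0,"y":6,"z":0,"hand":-1},{"ax":0,"ay":-0.118,"az":0,"x":0,"y":6,"z":0,"hand":-1},{"ax":0,"ay":-0.118,"az":0,"x":0,"y":6,"z":0,"hand":-1},{"ax":0,"ay":-0.118,"az":0,"x":0,"y":6,"z":0,"hand":-1},{"ax":0,"ay":-0.118,"az":0,"x":0,"y":6,"z":0,"hand":-1}]' >/dev/null &&
python3 -m inch '[{"ax":0,"ay":-0.118,"az":0,"x":0,"y":6,"z":0,"hand":-1},{"ax":0,"ay":-0.118,"az":0,"x":0,"y":6,"z":0,"hand":-1},{"ax":0,"ay":-0.118,"az":0,"x":0,"y":6,"z":0,"hand":-1},{"ax":0,"ay":-0.118,"az":0,"x":0,"y":6,"z":0,"hand":-1},{"ax":0,"ay":-0.118,"az":0,"x":0,"y":6,"z":0,"hand":-1}]' >/dev/null &&
python3 -m inch '[{"ax":0,"ay":0,"az":0,"x":0,"y":0,"z":0,"hand":-1},{"ax":0,"ay":0,"az":0,"x":0,"y":0,"z":0,"hand":-1}]'
python3 - <<'E'
from hexm import *
s=get_state();print(s['qpos'],s['eef_pos'],R.from_quat(s['tcp_rot']).as_matrix().round(3))
w=cam("wrist");u,v=map(int,proj(w,[.4845,-.011,.08]));print(u,v);r=75
cv2.imwrite("pics/c3.png",cv2.resize(w["img"][v-r:v+r,u-r:u+r,::-1],(600,600),interpolation=2))
E
```

```text
time: 3.12
eef_pos: [0.4829, -0.0117, 0.1821]
tcp_rot: [-0.707, 0.016, -0.015, 0.707]
contact_force: [-0.3, 0.3, 0.8]
opening: 1.004
[-2.34683711e-01 -8.43225497e-02  2.09275949e+00 -1.09481437e-04
  1.13383350e+00 -1.90219862e-01] [ 0.48285118 -0.01172503  0.18213995] [[ 0.999 -0.001  0.044]
 [-0.044  0.     0.999]
 [-0.001 -1.     0.   ]]
325 238
```

View pics/c3.png

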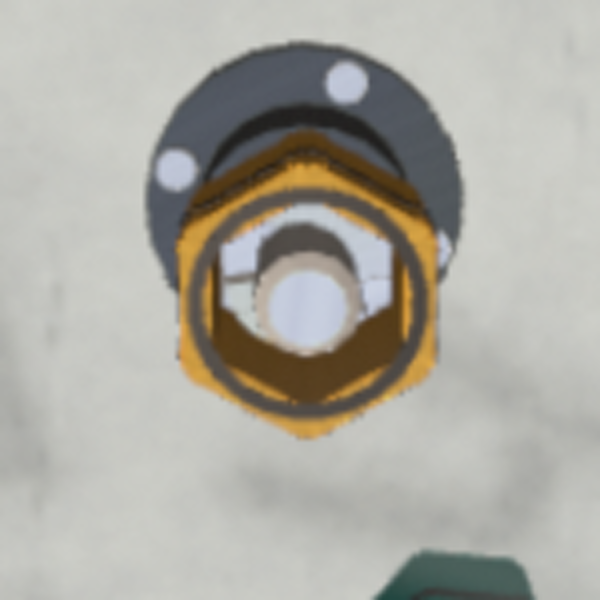

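The hex flats are vertical in the crop, so the tool yaw matches. The post is at (308,309), the top corners at (307,438), (436,362), (437,238), (307,157), (182,235) and (182,360).

```bash
python3 - <<'E'
from hexm import *
w=cam("wrist");s=get_state()
f=lambda p,z:onz(w,p[0]/4+250-.4,p[1]/4+163-.4,z)[:2]*1000
for z in(.079,.083):
    P=np.array([f(p,z) for p in[(307,438),(436,362),(437,238),(307,157),(182,235),(182,360)]]);d=P-P.mean(0)
    print(z,P.mean(0),np.hypot(*d.T).round(1),(np.degrees(np.arctan2(d[:,1],d[:,0]))%60).round(1))
print("post",f((308,309),.084),"circle",f((308,302),.081),"top flats",f((182,300),.081),f((436,300),.081))
Rm=R.from_quat(s["tcp_rot"]).as_matrix()
for p in([484.5,-11],[485,-10]):print(Rm.T@(np.array([*p,80])-s["eef_pos"]*1000))
E
```

```text
0.079 [485.59142235 -10.75163571] [24.4 23.9 23.5 24.  23.4 23.5] [27.  30.6 24.2 28.2 29.3 23.7]
0.083 [485.59195924  -9.57801042] [24.  23.5 23.1 23.6 23.  23.1] [27.  30.6 24.2 28.2 29.3 23.7]
post [485.42837437 -10.76756943] circle [485.47514689 -10.47458184] top flats [464.90708143  -9.21571764] [506.4425787 -11.0760171]
[  1.03360294 102.80782825   0.43743466]
[  1.49025553 102.80795499   1.45795824]
```

Combining the two wrist yaws with the top and scene views puts the axis at about (484.8, -11.2) mm. I'll descend with the jaws part closed, keeping the tips above the collar.

```bash

python3 -m inch '[{"ax":0,"ay":0,"az":0,"x":1,"y":17,"z":0.3,"hand":-0.4},{"ax":0,"ay":0,"az":0,"x":1,"y":17,"z":0.3,"hand":-0.4},{"ax":0,"ay":0,"az":0,"x":0,"y":17,"z":0,"hand":-0.4},{"ax":0,"ay":0,"az":0,"x":0,"y":17,"z":0,"hand":-0.4},{"ax":0,"ay":0,"az":0,"x":0,"y":0,"z":0,"hand":-0.4}]' 20 &&
python3 -m inch '[{"ax":0,"ay":0,"az":0,"x":0,"y":14,"z":0,"hand":-0.4},{"ax":0,"ay":0,"az":0,"x":0,"y":14,"z":0,"hand":-0.4},{"ax":0,"ay":0,"az":0,"x":0,"y":12,"z":0,"hand":-0.4},{"ax":0,"ay":0,"az":0,"x":0,"y":10,"z":0,"hand":-0.4},{"ax":0,"ay":0,"az":0,"x":0,"y":0,"z":0,"hand":-0.4}]'
python3 - <<'E'
from hexm import *
s=get_state();print(s['eef_pos'],s['wrist_torque'])
w=cam("wrist");cv2.imwrite("pics/w4.png",w["img"][:,:,::-1])
E
```

```text
time: 3.63
eef_pos: [0.4831, -0.0098, 0.1114]
tcp_rot: [-0.707, 0.017, -0.012, 0.707]
contact_force: [-0.7, 0.4, 0.4]
opening: 0.702
time: 4.05
eef_pos: [0.4844, -0.0099, 0.0633]
tcp_rot: [-0.707, 0.015, -0.013, 0.707]
contact_force: [-1.1, -0.0, -0.7]
opening: 0.699
[ 0.48438229 -0.00992017  0.06325911] [-0.01077384 -0.02753021 -0.04722018]
```

View pics/w4.png

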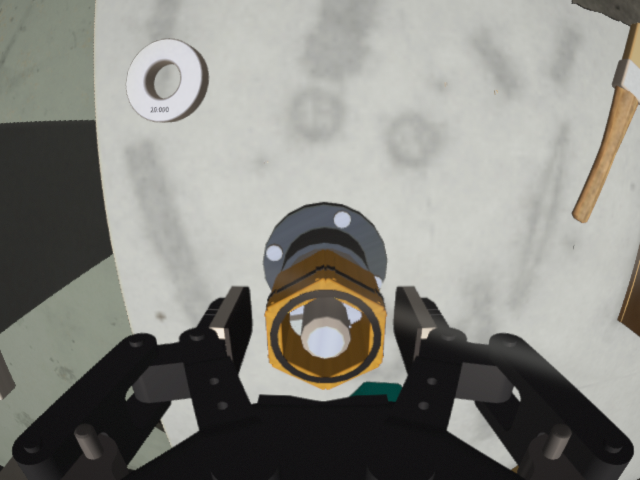

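Nut at (325,330) between pads at x ≈ 250 and 396. It is about 0.6 mm to the right of the jaw centre. I'll correct that and close lightly.

```bash

python3 -m inch '[{"ax":0,"ay":0,"az":0,"x":0.5,"y":0,"z":-1,"hand":-0.4},{"ax":0,"ay":0,"az":0,"x":0,"y":0,"z":0,"hand":-0.1},{"ax":0,"ay":0,"az":0,"x":0,"y":0,"z":0,"hand":-0.05},{"ax":0,"ay":0,"az":0,"x":0,"y":0,"z":0,"hand":0.0},{"ax":0,"ay":0,"az":0,"x":0,"y":0,"z":0,"hand":0.0}]' 20 &&
python3 -m inch '[{"ax":0,"ay":0,"az":0,"x":0,"y":0,"z":0,"hand":0.15},{"ax":0,"ay":0,"az":0,"x":0,"y":0,"z":0,"hand":0.3},{"ax":0,"ay":0,"az":0,"x":0,"y":0,"z":0,"hand":0.3},{"ax":0,"ay":0,"az":0,"x":0,"y":0,"z":0,"hand":0.3},{"ax":0,"ay":0,"az":0,"x":0,"y":0,"z":0,"hand":0.3}]'
python3 -c "
from h import *
s=get_state();print(s['eef_pos'],s['contact_force'],s['wrist_torque'],s['qpos'],s['opening']*85)"
```

```text
time: 4.52
eef_pos: [0.4861, -0.0111, 0.0648]
tcp_rot: [0.707, -0.013, 0.014, -0.707]
contact_force: [-0.2, 0.8, 0.4]
opening: 0.501
time: 4.93
eef_pos: [0.486, -0.0111, 0.0645]
tcp_rot: [0.707, -0.014, 0.014, -0.707]
contact_force: [-0.3, 0.7, 1.7]
opening: 0.487
[ 0.48598246 -0.0110606   0.06450175] [-0.25567043  0.7497399   1.73733138] [ 0.00144145 -0.0557481  -0.00029377] [-2.31839055e-01  1.01932646e-01  2.15395785e+00 -8.54983400e-06
  8.85041747e-01 -1.92862981e-01] 41.3921371790806
```

Gripped at 41.4 mm with no side load. I'll turn in small steps and watch the force.

```bash
cat > st.py <<'E'
from h import *
for _ in range(1):
    s=get_state();M=R.from_quat(s["tcp_rot"]).as_matrix()
    print("pos",(s['eef_pos']*1000).round(1),"yaw",np.arctan2(M[1,0],M[0,0]).round(3),"q6",s['qpos'][5].round(3),"F",s['contact_force'].round(1),"T",s['wrist_torque'].round(2),"op",(s['opening']*85).round(1))
E
python3 -m inch '[{"ax":0,"ay":0.04,"az":0,"x":0,"y":0,"z":0,"hand":0.3},{"ax":0,"ay":0.04,"az":0,"x":0,"y":0,"z":0,"hand":0.3},{"ax":0,"ay":0.04,"az":0,"x":0,"y":0,"z":0,"hand":0.3}]' >/dev/null; python3 st.py
python3 -m inch '[{"ax":0,"ay":0.04,"az":0,"x":0,"y":-0.1,"z":0,"hand":0.3},{"ax":0,"ay":0.04,"az":0,"x":0,"y":-0.1,"z":0,"hand":0.3},{"ax":0,"ay":0.04,"az":0,"x":0,"y":-0.1,"z":0,"hand":0.3}]' >/dev/null; python3 st.py
```

```text
Traceback (most recent call last):
  File "st.py", line 4, in <module>
    print("pos",(s['eef_pos']*1000).round(1),"yaw",np.arctan2(M[1,0],M[0,0]).round(3),"q6",s['qpos'][5].round(3),"F",s['contact_force'].round(1),"T",s['wrist_torque'].round(2),"op",(s['opening']*85).round(1))
                                                                                                                                                                                     ^^^^^^^^^^^^^^^^^^^^^^^
AttributeError: 'float' object has no attribute 'round'
Traceback (most recent call last):
  File "st.py", line 4, in <module>
    print("pos",(s['eef_pos']*1000).round(1),"yaw",np.arctan2(M[1,0],M[0,0]).round(3),"q6",s['qpos'][5].round(3),"F",s['contact_force'].round(1),"T",s['wrist_torque'].round(2),"op",(s['opening']*85).round(1))
                                                                                                                                                                                     ^^^^^^^^^^^^^^^^^^^^^^^
AttributeError: 'float' object has no attribute 'round'
```

```bash
sed -i "s/(s\['opening'\]\*85).round(1)/round(s['opening']*85,1)/" st.py; python3 st.py
python3 -m inch '[{"ax":0,"ay":0.04,"az":0,"x":0,"y":-0.1,"z":0,"hand":0.3},{"ax":0,"ay":0.04,"az":0,"x":0,"y":-0.1,"z":0,"hand":0.3},{"ax":0,"ay":0.04,"az":0,"x":0,"y":-0.1,"z":0,"hand":0.3}]' >/dev/null; python3 st.py
python3 -m inch '[{"ax":0,"ay":0,"az":0,"x":0,"y":0,"z":0,"hand":0.3}]' >/dev/null; python3 st.py
```

```text
pos [485.8 -11.   64.7] yaw -0.281 q6 0.049 F [-0.8 -0.6  0.7] T [-0.03 -0.    0.03] op 41.8
pos [485.8 -11.   64.9] yaw -0.401 q6 0.169 F [-1.1 -0.7  2.3] T [ 0.02 -0.04  0.04] op 41.5
pos [485.8 -11.1  64.9] yaw -0.4 q6 0.168 F [-0.  -0.3  1.4] T [-0.05 -0.03 -0.07] op 41.4
```

```bash
for i in 1; do
python3 -m inch '[{"ax":0,"ay":0,"az":0,"x":0,"y":-0.4,"z":0,"hand":0.3},{"ax":0,"ay":0,"az":0,"x":0,"y":0,"z":0,"hand":0.3}]' >/dev/null; python3 st.py
python3 -m inch '[{"ax":0,"ay":0,"az":0,"x":0,"y":-0.4,"z":0,"hand":0.3},{"ax":0,"ay":0,"az":0,"x":0,"y":0,"z":0,"hand":0.3}]' >/dev/null; python3 st.py
done
```

```text
pos [485.4 -10.9  65. ] yaw -0.398 q6 0.166 F [ 0.4  0.8 -1.3] T [-0.   -0.04 -0.01] op 41.5
pos [485.1 -10.9  65.2] yaw -0.399 q6 0.167 F [ 0.5  0.1 -1.6] T [ 0.03 -0.03  0.03] op 41.3
```

```bash

python3 -m inch '[{"ax":0,"ay":0.05,"az":0,"x":0,"y":-0.1,"z":0,"hand":0.3},{"ax":0,"ay":0.05,"az":0,"x":0,"y":-0.1,"z":0,"hand":0.3},{"ax":0,"ay":0,"az":0,"x":0,"y":0,"z":0,"hand":0.3}]' >/dev/null; python3 st.py
python3 -m inch '[{"ax":0,"ay":0.05,"az":0,"x":0,"y":-0.1,"z":0,"hand":0.3},{"ax":0,"ay":0.05,"az":0,"x":0,"y":-0.1,"z":0,"hand":0.3},{"ax":0,"ay":0,"az":0,"x":0,"y":0,"z":0,"hand":0.3}]' >/dev/null; python3 st.py
python3 -m inch '[{"ax":0,"ay":0.05,"az":0,"x":0,"y":-0.1,"z":0,"hand":0.3},{"ax":0,"ay":0.05,"az":0,"x":0,"y":-0.1,"z":0,"hand":0.3},{"ax":0,"ay":0,"az":0,"x":0,"y":0,"z":0,"hand":0.3}]' >/dev/null; python3 st.py
```

```text
pos [485.3 -10.9  65.5] yaw -0.5 q6 0.268 F [-1.1  0.4 -1.3] T [-0.   -0.02  0.04] op 41.2
pos [485.4 -10.9  65.8] yaw -0.598 q6 0.367 F [-0.2  0.6 -1.8] T [0.01 0.04 0.04] op 41.7
pos [485.5 -11.   66.1] yaw -0.698 q6 0.466 F [-0.1 -0.1 -2.4] T [-0.01  0.04  0.06] op 41.6
```

```bash

python3 -m inch '[{"ax":0,"ay":0.05,"az":0,"x":0,"y":-0.1,"z":0,"hand":0.3},{"ax":0,"ay":0.05,"az":0,"x":0,"y":-0.1,"z":0,"hand":0.3},{"ax":0,"ay":0.05,"az":0,"x":0,"y":-0.1,"z":0,"hand":0.3},{"ax":0,"ay":0,"az":0,"x":0,"y":0,"z":0,"hand":0.3}]' >/dev/null; python3 st.py
python3 -m inch '[{"ax":0,"ay":0.05,"az":0,"x":0,"y":-0.1,"z":0,"hand":0.3},{"ax":0,"ay":0.05,"az":0,"x":0,"y":-0.1,"z":0,"hand":0.3},{"ax":0,"ay":0,"az":0,"x":0,"y":0,"z":0,"hand":0.3}]' >/dev/null; python3 st.py
python3 -m inch '[{"ax":0,"ay":0,"az":0,"x":0,"y":-0.3,"z":0,"hand":0.3},{"ax":0,"ay":0,"az":0,"x":0,"y":0,"z":0,"hand":0.3}]' >/dev/null; python3 st.py
```

```text
pos [485.6 -11.   66.5] yaw -0.847 q6 0.615 F [ 0.7 -0.7 -2.6] T [ 0.03  0.03 -0.04] op 41.6
pos [485.6 -11.   66.7] yaw -0.947 q6 0.715 F [-0.5  1.  -3. ] T [0.01 0.02 0.01] op 41.3
pos [485.7 -11.   67.1] yaw -0.947 q6 0.715 F [-0.3 -0.7 -2.1] T [ 0.04 -0.03  0.01] op 41.2
```

```bash

python3 -m inch '[{"ax":0,"ay":0.05,"az":0,"x":0,"y":-0.1,"z":0,"hand":0.3},{"ax":0,"ay":0.05,"az":0,"x":0,"y":-0.1,"z":0,"hand":0.3},{"ax":0,"ay":0.05,"az":0,"x":0,"y":-0.1,"z":0,"hand":0.3},{"ax":0,"ay":0,"az":0,"x":0,"y":0,"z":0,"hand":0.3}]' >/dev/null; python3 st.py
python3 -m inch '[{"ax":0,"ay":0,"az":0,"x":0,"y":-0.3,"z":0,"hand":0.3},{"ax":0,"ay":0,"az":0,"x":0,"y":0,"z":0,"hand":0.3}]' >/dev/null; python3 st.py
python3 -m inch '[{"ax":0,"ay":0,"az":0,"x":0,"y":-0.3,"z":0,"hand":0.3},{"ax":0,"ay":0,"az":0,"x":0,"y":0,"z":0,"hand":0.3}]' >/dev/null; python3 st.py
```

```text
pos [485.7 -11.   67.4] yaw -1.098 q6 0.866 F [-0.2  0.1 -2.3] T [-0.   -0.   -0.02] op 41.2
pos [485.8 -11.   67.8] yaw -1.097 q6 0.865 F [ 0.6  0.  -1.7] T [ 0.02 -0.01 -0.  ] op 41.3
pos [485.7 -11.   68.1] yaw -1.098 q6 0.866 F [ 0.1 -0.4 -2.1] T [-0.   -0.01 -0.04] op 41.2
```

```bash

python3 -m inch '[{"ax":0,"ay":0,"az":0,"x":0,"y":-0.4,"z":0,"hand":0.3},{"ax":0,"ay":0,"az":0,"x":0,"y":0,"z":0,"hand":0.3}]' >/dev/null; python3 st.py
python3 -m inch '[{"ax":0,"ay":0,"az":0,"x":0,"y":-0.4,"z":0,"hand":0.3},{"ax":0,"ay":0,"az":0,"x":0,"y":0,"z":0,"hand":0.3}]' >/dev/null; python3 st.py
python3 -m inch '[{"ax":0,"ay":0,"az":0,"x":0,"y":-0.4,"z":0,"hand":0.3},{"ax":0,"ay":0,"az":0,"x":0,"y":0,"z":0,"hand":0.3}]' >/dev/null; python3 st.py
python3 - <<'E'
from hexm import *
w=cam("wrist");im=w["img"][180:480,120:520,::-1]
s=cam("scene");u,v=map(int,proj(s,[.485,-.011,.065]))
cv2.imwrite("pics/c5.png",np.hstack([im,cv2.resize(s["img"][v-37:v+38,u-50:u+50,::-1],(400,300),interpolation=2)]))
E
```

```text
pos [485.8 -11.   68.5] yaw -1.099 q6 0.867 F [-0.1  0.2 -1.9] T [ 0.02 -0.04 -0.07] op 41.4
pos [485.8 -11.   68.9] yaw -1.099 q6 0.867 F [ 0.  -0.7 -1.9] T [-0.02 -0.01 -0.04] op 41.7
pos [485.8 -11.   69.3] yaw -1.099 q6 0.867 F [ 0.  -0.2 -1. ] T [-0.02 -0.01 -0.03] op 41.5
```

View pics/c5.png

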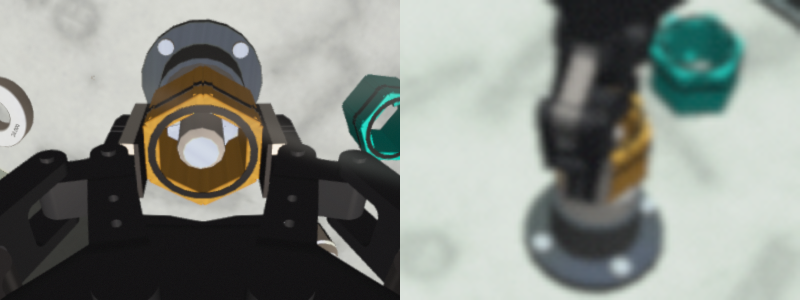

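The nut turned with the jaws, and a 2 mm lift meets only its weight, so it is free. I'll lift on along the axis, slowly at first.

```bash

python3 -m inch '[{"ax":0,"ay":0,"az":0,"x":0,"y":-0.6,"z":0,"hand":0.3},{"ax":0,"ay":0,"az":0,"x":0,"y":-0.6,"z":0,"hand":0.3},{"ax":0,"ay":0,"az":0,"x":0,"y":-0.6,"z":0,"hand":0.3}]' >/dev/null; python3 st.py
python3 -m inch '[{"ax":0,"ay":0,"az":0,"x":0,"y":-1,"z":0,"hand":0.3},{"ax":0,"ay":0,"az":0,"x":0,"y":-1,"z":0,"hand":0.3},{"ax":0,"ay":0,"az":0,"x":0,"y":-1,"z":0,"hand":0.3}]' >/dev/null; python3 st.py
```

```text
pos [485.5 -11.   70.6] yaw -1.099 q6 0.867 F [ 1.5  0.3 -8.5] T [-0.06 -0.36  0.06] op 41.5
pos [485.  -10.8  71.3] yaw -1.1 q6 0.867 F [  8.9  -1.7 -25.5] T [-0.25 -1.4  -0.1 ] op 41.7
```

That met the stop: 25 N of pull at z ≈ 70. The nut is still engaged, so I'll back down straight away.

```bash

python3 -m inch '[{"ax":0,"ay":0,"az":0,"x":0,"y":2,"z":0,"hand":0.3},{"ax":0,"ay":0,"az":0,"x":0,"y":1,"z":0,"hand":0.3},{"ax":0,"ay":0,"az":0,"x":0,"y":0,"z":0,"hand":0.3}]' >/dev/null; python3 st.py
```

```text
pos [485.  -10.8  70.6] yaw -1.099 q6 0.867 F [ 0.4  0.7 -7.8] T [ 0.08  0.03 -0.02] op 41.6
```

```bash

python3 -m inch '[{"ax":0,"ay":0,"az":0,"x":0,"y":0.7,"z":0,"hand":0.3},{"ax":0,"ay":0,"az":0,"x":0,"y":0,"z":0,"hand":0.3}]' >/dev/null; python3 st.py
python3 -m inch '[{"ax":0,"ay":0,"az":0,"x":0,"y":0,"z":0,"hand":0.3},{"ax":0,"ay":0,"az":0,"x":0,"y":0,"z":0,"hand":0.3}]' >/dev/null; python3 st.py
```

```text
pos [485.4 -10.9  70.5] yaw -1.099 q6 0.867 F [-1.6  0.7 -4.9] T [0.07 0.21 0.01] op 41.6
pos [485.5 -10.9  70.5] yaw -1.099 q6 0.867 F [-1.3  0.2 -3.6] T [0.09 0.2  0.02] op 41.6
```

```bash

python3 -m inch '[{"ax":0,"ay":0.05,"az":0,"x":0,"y":0,"z":0,"hand":0.3},{"ax":0,"ay":0.05,"az":0,"x":0,"y":0,"z":0,"hand":0.3},{"ax":0,"ay":0,"az":0,"x":0,"y":0,"z":0,"hand":0.3}]' >/dev/null; python3 st.py
python3 -m inch '[{"ax":0,"ay":0,"az":0,"x":0,"y":-0.3,"z":0,"hand":0.3},{"ax":0,"ay":0,"az":0,"x":0,"y":0,"z":0,"hand":0.3},{"ax":0,"ay":0,"az":0,"x":0,"y":0,"z":0,"hand":0.3}]' >/dev/null; python3 st.py
```

```text
pos [486.2 -11.1  70.8] yaw -1.2 q6 0.968 F [-0.3 -0.4 -3.7] T [0.13 0.02 0.01] op 41.5
pos [486.1 -11.1  70.9] yaw -1.198 q6 0.966 F [ 0.1  0.7 -4.4] T [ 0.06 -0.02 -0.03] op 41.5
```

```bash

python3 -m inch '[{"ax":0,"ay":0.05,"az":0,"x":0,"y":-0.1,"z":0,"hand":0.3},{"ax":0,"ay":0.05,"az":0,"x":0,"y":-0.1,"z":0,"hand":0.3},{"ax":0,"ay":0,"az":0,"x":0,"y":0,"z":0,"hand":0.3}]' >/dev/null; python3 st.py
python3 -m inch '[{"ax":0,"ay":0.05,"az":0,"x":0,"y":-0.1,"z":0,"hand":0.3},{"ax":0,"ay":0.05,"az":0,"x":0,"y":-0.1,"z":0,"hand":0.3},{"ax":0,"ay":0,"az":0,"x":0,"y":0,"z":0,"hand":0.3}]' >/dev/null; python3 st.py
```

```text
pos [486.3 -11.1  71.4] yaw -1.299 q6 1.068 F [ 0.3  0.8 -3.1] T [ 0.11  0.01 -0.02] op 41.1
pos [486.3 -11.2  71.6] yaw -1.398 q6 1.166 F [-0.6  0.6 -2.2] T [ 0.06  0.01 -0.02] op 41.4
```

```bash

python3 -m inch '[{"ax":0,"ay":0.05,"az":0,"x":0,"y":-0.15,"z":0,"hand":0.3},{"ax":0,"ay":0.05,"az":0,"x":0,"y":-0.15,"z":0,"hand":0.3},{"ax":0,"ay":0,"az":0,"x":0,"y":0,"z":0,"hand":0.3}]' >/dev/null; python3 st.py
python3 -m inch '[{"ax":0,"ay":0.05,"az":0,"x":0,"y":-0.15,"z":0,"hand":0.3},{"ax":0,"ay":0.05,"az":0,"x":0,"y":-0.15,"z":0,"hand":0.3},{"ax":0,"ay":0,"az":0,"x":0,"y":0,"z":0,"hand":0.3}]' >/dev/null; python3 st.py
python3 -m inch '[{"ax":0,"ay":0,"az":0,"x":0,"y":-0.3,"z":0,"hand":0.3},{"ax":0,"ay":0,"az":0,"x":0,"y":0,"z":0,"hand":0.3}]' >/dev/null; python3 st.py
```

```text
pos [486.1 -11.2  71.7] yaw -1.498 q6 1.266 F [ 0.1 -0.3 -3.3] T [-0.    0.06 -0.  ] op 41.4
pos [486.  -11.1  71.9] yaw -1.597 q6 1.365 F [ 0.3  0.2 -2.6] T [ 0.01  0.01 -0.  ] op 41.4
pos [485.9 -11.1  72.1] yaw -1.597 q6 1.365 F [ 0.  -0.2 -2.4] T [ 0.05  0.04 -0.01] op 41.3
```

```bash

python3 -m inch '[{"ax":0,"ay":0.05,"az":0,"x":0,"y":-0.12,"z":0,"hand":0.3},{"ax":0,"ay":0.05,"az":0,"x":0,"y":-0.12,"z":0,"hand":0.3},{"ax":0,"ay":0.05,"az":0,"x":0,"y":-0.12,"z":0,"hand":0.3},{"ax":0,"ay":0.05,"az":0,"x":0,"y":-0.12,"z":0,"hand":0.3},{"ax":0,"ay":0,"az":0,"x":0,"y":0,"z":0,"hand":0.3}]' >/dev/null; python3 st.py
```

```text
pos [485.8 -11.   72.5] yaw -1.798 q6 1.566 F [-0.6 -0.2 -2.4] T [-0.01  0.03 -0.05] op 41.5
```

```bash

python3 -m inch '[{"ax":0,"ay":0.05,"az":0,"x":0,"y":-0.12,"z":0,"hand":0.3},{"ax":0,"ay":0.05,"az":0,"x":0,"y":-0.12,"z":0,"hand":0.3},{"ax":0,"ay":0.05,"az":0,"x":0,"y":-0.12,"z":0,"hand":0.3},{"ax":0,"ay":0.05,"az":0,"x":0,"y":-0.12,"z":0,"hand":0.3},{"ax":0,"ay":0,"az":0,"x":0,"y":0,"z":0,"hand":0.3}]' >/dev/null; python3 st.py
```

```text
pos [485.8 -11.   72.9] yaw -1.998 q6 1.766 F [ 0.2  0.2 -1.6] T [-0.01 -0.01 -0.  ] op 41.5
```

```bash

python3 -m inch '[{"ax":0,"ay":0.05,"az":0,"x":0,"y":-0.12,"z":0,"hand":0.3},{"ax":0,"ay":0.05,"az":0,"x":0,"y":-0.12,"z":0,"hand":0.3},{"ax":0,"ay":0.05,"az":0,"x":0,"y":-0.12,"z":0,"hand":0.3},{"ax":0,"ay":0.05,"az":0,"x":0,"y":-0.12,"z":0,"hand":0.3},{"ax":0,"ay":0,"az":0,"x":0,"y":0,"z":0,"hand":0.3}]' >/dev/null; python3 st.py
```

```text
pos [485.8 -11.   73.4] yaw -2.197 q6 1.965 F [-0.1 -0.8 -1.9] T [ 0.02 -0.02 -0.03] op 41.5
```

```bash

python3 -m inch '[{"ax":0,"ay":0.05,"az":0,"x":0,"y":-0.12,"z":0,"hand":0.3},{"ax":0,"ay":0.05,"az":0,"x":0,"y":-0.12,"z":0,"hand":0.3},{"ax":0,"ay":0,"az":0,"x":0,"y":0,"z":0,"hand":0.3}]' >/dev/null; python3 st.py;
python3 -m inch '[{"ax":0,"ay":0,"az":0,"x":0,"y":-0.4,"z":0,"hand":0.3},{"ax":0,"ay":0,"az":0,"x":0,"y":0,"z":0,"hand":0.3}]' >/dev/null; python3 st.py
python3 -m inch '[{"ax":0,"ay":0,"az":0,"x":0,"y":-0.4,"z":0,"hand":0.3},{"ax":0,"ay":0,"az":0,"x":0,"y":0,"z":0,"hand":0.3}]' | head -1; python3 st.py
```

```text
pos [485.7 -11.   73.6] yaw -2.297 q6 2.065 F [ 1.  -0.7 -2.3] T [ 0.06 -0.04 -0.01] op 41.4
pos [485.8 -11.   74.1] yaw -2.297 q6 2.065 F [-0.3  0.4 -1.9] T [-0.01 -0.01  0.  ] op 41.5
time: 13.45
pos [485.8 -11.   74.5] yaw -2.298 q6 2.066 F [-0.7  0.  -1.9] T [ 0.01 -0.04 -0.01] op 41.3
```

I have turned 2.26 rad, which is past the maximum needed. I'll lift in guarded steps, one check per call.

```bash

python3 -m inch '[{"ax":0,"ay":0,"az":0,"x":0,"y":-0.5,"z":0,"hand":0.3},{"ax":0,"ay":0,"az":0,"x":0,"y":-0.5,"z":0,"hand":0.3},{"ax":0,"ay":0,"az":0,"x":0,"y":0,"z":0,"hand":0.3}]'>/dev/null; python3 st.py
```

```text
pos [485.8 -11.   75.5] yaw -2.299 q6 2.067 F [ 0.7  0.1 -1.6] T [-0.01 -0.   -0.  ] op 41.3
```

```bash

python3 -m inch '[{"ax":0,"ay":0,"az":0,"x":0,"y":-0.5,"z":0,"hand":0.3},{"ax":0,"ay":0,"az":0,"x":0,"y":-0.5,"z":0,"hand":0.3},{"ax":0,"ay":0,"az":0,"x":0,"y":0,"z":0,"hand":0.3}]'>/dev/null; python3 st.py
```

```text
pos [485.8 -11.   76.5] yaw -2.299 q6 2.067 F [ 0.  -0.8 -2.6] T [0.02 0.03 0.01] op 41.7
```

```bash

python3 -m inch '[{"ax":0,"ay":0,"az":0,"x":0,"y":-0.5,"z":0,"hand":0.3},{"ax":0,"ay":0,"az":0,"x":0,"y":-0.5,"z":0,"hand":0.3},{"ax":0,"ay":0,"az":0,"x":0,"y":0,"z":0,"hand":0.3}]'>/dev/null; python3 st.py
```

```text
pos [485.8 -11.   77.5] yaw -2.299 q6 2.067 F [-0.3  0.2 -2.1] T [-0.03  0.02  0.  ] op 41.4
```

```bash

python3 -m inch '[{"ax":0,"ay":0,"az":0,"x":0,"y":-1,"z":0,"hand":0.3},{"ax":0,"ay":0,"az":0,"x":0,"y":-1,"z":0,"hand":0.3},{"ax":0,"ay":0,"az":0,"x":0,"y":0,"z":0,"hand":0.3}]'>/dev/null; python3 st.py
```

```text
pos [485.9 -11.   79.7] yaw -2.299 q6 2.067 F [-0.1 -0.1 -2.2] T [ 0.01 -0.03  0.03] op 41.6
```

```bash

python3 -m inch '[{"ax":0,"ay":0,"az":0,"x":0,"y":-1,"z":0,"hand":0.3},{"ax":0,"ay":0,"az":0,"x":0,"y":-1.5,"z":0,"hand":0.3},{"ax":0,"ay":0,"az":0,"x":0,"y":-1.5,"z":0,"hand":0.3}]'>/dev/null; python3 st.py
```

```text
pos [485.7 -11.   83.5] yaw -2.299 q6 2.067 F [-0.5  0.2 -2.6] T [0.02 0.02 0.02] op 41.6
```

```bash

python3 -m inch '[{"ax":0,"ay":0,"az":0,"x":0,"y":-2,"z":0,"hand":0.3},{"ax":0,"ay":0,"az":0,"x":0,"y":-2,"z":0,"hand":0.3},{"ax":0,"ay":0,"az":0,"x":0,"y":-2,"z":0,"hand":0.3}]'>/dev/null; python3 st.py
```

```text
pos [485.8 -11.   89.7] yaw -2.299 q6 2.067 F [-0.2 -1.1 -1.8] T [ 0.01 -0.01 -0.02] op 41.5
```

The nut is free. I'll lift clear and look.

```bash

python3 -m inch '[{"ax":0,"ay":0,"az":0,"x":0,"y":-6,"z":0,"hand":0.3},{"ax":0,"ay":0,"az":0,"x":0,"y":-10,"z":0,"hand":0.3},{"ax":0,"ay":0,"az":0,"x":0,"y":-12,"z":0,"hand":0.3},{"ax":0,"ay":0,"az":0,"x":0,"y":-12,"z":0,"hand":0.3},{"ax":0,"ay":0,"az":0,"x":0,"y":-6,"z":0,"hand":0.3}]' >/dev/null;  python3 st.py
python3 - <<'E'
from h import *
s=get_state();M=R.from_quat(s["tcp_rot"]).as_matrix();print(M.round(3))
print("tool shift",M.T@(np.array([506,-251,s["eef_pos"][2]*1000])-s["eef_pos"]*1000))
w=cam("wrist");im=w["img"][180:480,120:520,::-1]
c=cam("scene");u,v=map(int,proj(c,[.485,-.011,.11]));cv2.imwrite("pics/c6.png",np.hstack([im,cv2.resize(c["img"][v-37:v+38,u-50:u+50,::-1],(400,300),interpolation=2)]))
E
```

```text
pos [486.9 -11.2 138. ] yaw -2.299 q6 2.067 F [-0.3  0.2 -2.2] T [ 0.05 -0.   -0.01] op 41.6
[[-0.665  0.004  0.746]
 [-0.746 -0.001 -0.665]
 [-0.002 -1.     0.003]]
tool shift [166.25055314   0.25768664 173.82712499]
```

View pics/c6.png

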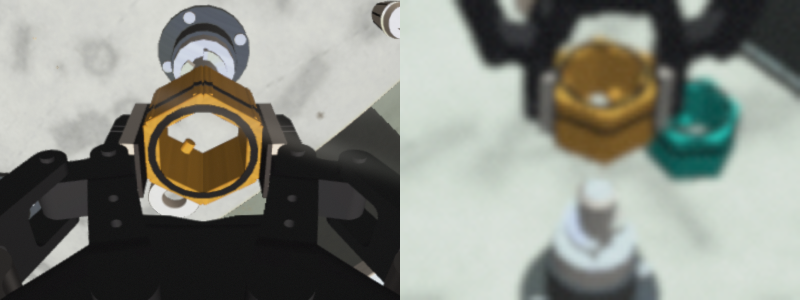

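The nut is off its post and held level. I'll carry it to the tray centre.

```bash

python3 -m inch '[{"ax":0,"ay":0,"az":0,"x":6,"y":0,"z":6.3,"hand":0.3},{"ax":0,"ay":0,"az":0,"x":12,"y":0,"z":12.5,"hand":0.3},{"ax":0,"ay":0,"az":0,"x":18,"y":0,"z":18.8,"hand":0.3},{"ax":0,"ay":0,"az":0,"x":18,"y":0,"z":18.8,"hand":0.3},{"ax":0,"ay":0,"az":0,"x":18,"y":0,"z":18.8,"hand":0.3}]' >/dev/null;
python3 -m inch '[{"ax":0,"ay":0,"az":0,"x":18,"y":0,"z":18.8,"hand":0.3},{"ax":0,"ay":0,"az":0,"x":18,"y":0,"z":18.8,"hand":0.3},{"ax":0,"ay":0,"az":0,"x":18,"y":0,"z":18.8,"hand":0.3},{"ax":0,"ay":0,"az":0,"x":18,"y":0,"z":18.8,"hand":0.3},{"ax":0,"ay":0,"az":0,"x":12,"y":0,"z":12.5,"hand":0.3}]' >/dev/null;
python3 -m inch '[{"ax":0,"ay":0,"az":0,"x":7,"y":0,"z":7.3,"hand":0.3},{"ax":0,"ay":0,"az":0,"x":3,"y":0,"z":3.2,"hand":0.3},{"ax":0,"ay":0,"az":0,"x":0,"y":0,"z":0,"hand":0.3},{"ax":0,"ay":0,"az":0,"x":0,"y":0,"z":0,"hand":0.3}]' >/dev/null;  python3 st.py
python3 - <<'E'
from h import *
s=get_state();M=R.from_quat(s["tcp_rot"]).as_matrix();print(M.round(4).tolist())
c=cam("scene");t=cam("top");w=cam("wrist")
m=lambda c:cv2.imwrite
p=[.506,-.251,.13]
u,v=map(int,proj(c,p));a=cv2.resize(c["img"][v-60:v+60,u-64:u+64,::-1],(400,375),interpolation=2)
cv2.imwrite("pics/c7.png",np.hstack([a,cv2.resize(w["img"][:,:,::-1],(400,300))[:300] if 0 else cv2.copyMakeBorder(cv2.resize(w["img"][:,:,::-1],(400,300)),0,75,0,0,0)]));print(u,v)
E
```

```text
pos [ 504.4 -249.4  135. ] yaw -2.299 q6 1.659 F [-0.7 -0.1 -2.3] T [0.02 0.01 0.05] op 41.1
[[-0.6653, -0.0009, 0.7466], [-0.7466, 0.0012, -0.6653], [-0.0003, -1.0, -0.0014]]
428 172
```

View pics/c7.png

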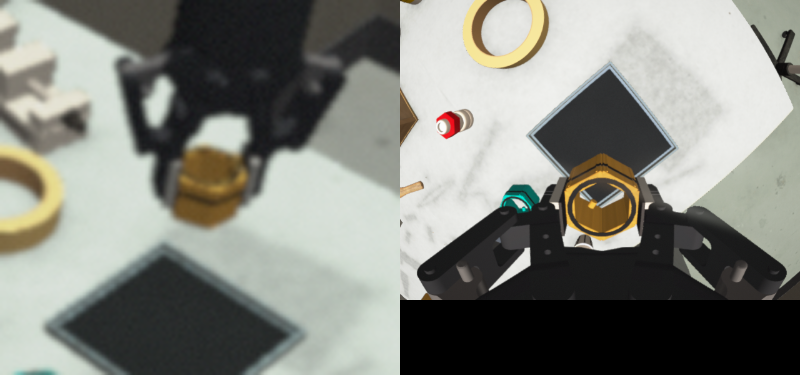

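It is over the tray and level. I'll lower to about 8 mm above contact, then creep.

```bash

python3 -m inch '[{"ax":0,"ay":0,"az":0,"x":0,"y":8,"z":0,"hand":0.3},{"ax":0,"ay":0,"az":0,"x":0,"y":16,"z":0,"hand":0.3},{"ax":0,"ay":0,"az":0,"x":0,"y":20,"z":0,"hand":0.3},{"ax":0,"ay":0,"az":0,"x":0,"y":20,"z":0,"hand":0.3},{"ax":0,"ay":0,"az":0,"x":0,"y":16,"z":0,"hand":0.3}]' >/dev/null;
python3 -m inch '[{"ax":0,"ay":0,"az":0,"x":0,"y":12,"z":0,"hand":0.3},{"ax":0,"ay":0,"az":0,"x":0,"y":7,"z":0,"hand":0.3},{"ax":0,"ay":0,"az":0,"x":0,"y":3,"z":0,"hand":0.3},{"ax":0,"ay":0,"az":0,"x":0,"y":0,"z":0,"hand":0.3}]' >/dev/null; python3 st.py
```

```text
pos [ 504.6 -250.1   33. ] yaw -2.299 q6 1.659 F [-0.4  0.  -1.4] T [-0.04 -0.03 -0.01] op 40.8
```

```bash

python3 -m inch '[{"ax":0,"ay":0,"az":0,"x":0,"y":1,"z":0,"hand":0.3},{"ax":0,"ay":0,"az":0,"x":0,"y":1,"z":0,"hand":0.3},{"ax":0,"ay":0,"az":0,"x":0,"y":0,"z":0,"hand":0.3}]' >/dev/null; python3 st.py
```

```text
pos [ 505.2 -250.7   32.3] yaw -2.299 q6 1.658 F [-0.2 -0.1 -2.5] T [-0.01  0.02 -0.04] op 41.7
```

```bash

python3 -m inch '[{"ax":0,"ay":0,"az":0,"x":0,"y":0.8,"z":0,"hand":0.3},{"ax":0,"ay":0,"az":0,"x":0,"y":0.8,"z":0,"hand":0.3},{"ax":0,"ay":0,"az":0,"x":0,"y":0,"z":0,"hand":0.3}]' >/dev/null; python3 st.py
```

```text
pos [ 504.7 -250.3   29.9] yaw -2.299 q6 1.658 F [ 0.3  0.1 -2.2] T [ 0.01  0.01 -0.02] op 41.2
```

```bash

python3 -m inch '[{"ax":0,"ay":0,"az":0,"x":0,"y":0.8,"z":0,"hand":0.3},{"ax":0,"ay":0,"az":0,"x":0,"y":0.8,"z":0,"hand":0.3},{"ax":0,"ay":0,"az":0,"x":0,"y":0,"z":0,"hand":0.3}]' >/dev/null; python3 st.py
python3 -m inch '[{"ax":0,"ay":0,"az":0,"x":0,"y":0.7,"z":0,"hand":0.3},{"ax":0,"ay":0,"az":0,"x":0,"y":0.7,"z":0,"hand":0.3},{"ax":0,"ay":0,"az":0,"x":0,"y":0,"z":0,"hand":0.3}]' >/dev/null; python3 st.py
```

```text
pos [ 504.6 -250.2   28. ] yaw -2.299 q6 1.658 F [-0.1  0.4 -2.2] T [-0.   -0.03 -0.05] op 41.5
pos [ 504.6 -250.2   26.6] yaw -2.299 q6 1.658 F [-0.4 -0.3 -1.2] T [0.03 0.03 0.03] op 41.3
```

```bash

python3 -m inch '[{"ax":0,"ay":0,"az":0,"x":0,"y":0.5,"z":0,"hand":0.3},{"ax":0,"ay":0,"az":0,"x":0,"y":0.5,"z":0,"hand":0.3},{"ax":0,"ay":0,"az":0,"x":0,"y":0,"z":0,"hand":0.3}]' >/dev/null; python3 st.py
```

```text
pos [ 504.6 -250.3   25.7] yaw -2.299 q6 1.658 F [ 0.  -0.3 -2.4] T [-0.   -0.06  0.01] op 41.1
```

```bash

python3 -m inch '[{"ax":0,"ay":0,"az":0,"x":0,"y":0.5,"z":0,"hand":0.3},{"ax":0,"ay":0,"az":0,"x":0,"y":0.4,"z":0,"hand":0.3},{"ax":0,"ay":0,"az":0,"x":0,"y":0,"z":0,"hand":0.3}]' >/dev/null; python3 st.py
```

```text
pos [ 504.6 -250.2   24.8] yaw -2.299 q6 1.658 F [-0.9  0.1 -2.1] T [-0.01 -0.07 -0.01] op 41.4
```

```bash

python3 -m inch '[{"ax":0,"ay":0,"az":0,"x":0,"y":0.4,"z":0,"hand":0.3},{"ax":0,"ay":0,"az":0,"x":0,"y":0.3,"z":0,"hand":0.3},{"ax":0,"ay":0,"az":0,"x":0,"y":0,"z":0,"hand":0.3}]' >/dev/null; python3 st.py
```

```text
pos [ 504.6 -250.3   24.1] yaw -2.299 q6 1.658 F [-0.5  0.5 -2.2] T [-0.04 -0.02  0.02] op 41.7
```

```bash

python3 -m inch '[{"ax":0,"ay":0,"az":0,"x":0,"y":0.4,"z":0,"hand":0.3},{"ax":0,"ay":0,"az":0,"x":0,"y":0.3,"z":0,"hand":0.3},{"ax":0,"ay":0,"az":0,"x":0,"y":0,"z":0,"hand":0.3}]' >/dev/null; python3 st.py
```

```text
pos [ 504.6 -250.3   23.4] yaw -2.299 q6 1.659 F [ 0.1  0.5 -2.2] T [-0.03 -0.01  0.01] op 41.4
```

```bash

python3 -m inch '[{"ax":0,"ay":0,"az":0,"x":0,"y":0.4,"z":0,"hand":0.3},{"ax":0,"ay":0,"az":0,"x":0,"y":0.3,"z":0,"hand":0.3},{"ax":0,"ay":0,"az":0,"x":0,"y":0,"z":0,"hand":0.3}]' >/dev/null; python3 st.py
```

```text
pos [ 504.6 -250.3   22.7] yaw -2.299 q6 1.658 F [ 0.4 -0.3 -2.8] T [ 0.02  0.03 -0.04] op 41.9
```

```bash

python3 -m inch '[{"ax":0,"ay":0,"az":0,"x":0,"y":0.4,"z":0,"hand":0.3},{"ax":0,"ay":0,"az":0,"x":0,"y":0.3,"z":0,"hand":0.3},{"ax":0,"ay":0,"az":0,"x":0,"y":0,"z":0,"hand":0.3}]' >/dev/null; python3 st.py
```

```text
pos [ 504.6 -250.3   22. ] yaw -2.299 q6 1.659 F [-0.4 -0.3 -2.4] T [ 0.01 -0.02 -0.07] op 41.4
```

```bash

python3 -m inch '[{"ax":0,"ay":0,"az":0,"x":0,"y":0.4,"z":0,"hand":0.3},{"ax":0,"ay":0,"az":0,"x":0,"y":0.3,"z":0,"hand":0.3},{"ax":0,"ay":0,"az":0,"x":0,"y":0,"z":0,"hand":0.3}]' >/dev/null; python3 st.py
```

```text
pos [ 504.6 -250.3   21.3] yaw -2.299 q6 1.658 F [ 0.5 -1.2 -2.5] T [-0.04 -0.    0.02] op 41.3
```

```bash

python3 -m inch '[{"ax":0,"ay":0,"az":0,"x":0,"y":0.4,"z":0,"hand":0.3},{"ax":0,"ay":0,"az":0,"x":0,"y":0.3,"z":0,"hand":0.3},{"ax":0,"ay":0,"az":0,"x":0,"y":0,"z":0,"hand":0.3}]' >/dev/null; python3 st.py
```

```text
pos [ 504.6 -250.3   20.6] yaw -2.299 q6 1.659 F [-0.2  0.5 -3.3] T [ 0.01 -0.01  0.02] op 41.9
```

```bash

python3 -m inch '[{"ax":0,"ay":0,"az":0,"x":0,"y":0.4,"z":0,"hand":0.3},{"ax":0,"ay":0,"az":0,"x":0,"y":0.3,"z":0,"hand":0.3},{"ax":0,"ay":0,"az":0,"x":0,"y":0,"z":0,"hand":0.3}]' >/dev/null; python3 st.py
```

```text
pos [ 504.6 -250.3   19.9] yaw -2.299 q6 1.658 F [ 0.4  0.2 -1.6] T [0.05 0.   0.04] op 41.5
```

```bash

python3 -m inch '[{"ax":0,"ay":0,"az":0,"x":0,"y":0.4,"z":0,"hand":0.3},{"ax":0,"ay":0,"az":0,"x":0,"y":0.3,"z":0,"hand":0.3},{"ax":0,"ay":0,"az":0,"x":0,"y":0,"z":0,"hand":0.3}]' >/dev/null; python3 st.py
```

```text
pos [ 504.6 -250.3   19.2] yaw -2.299 q6 1.658 F [-0.1 -1.  -1.4] T [-0.05  0.   -0.01] op 41.4
```

```bash

python3 -m inch '[{"ax":0,"ay":0,"az":0,"x":0,"y":0.4,"z":0,"hand":0.3},{"ax":0,"ay":0,"az":0,"x":0,"y":0.3,"z":0,"hand":0.3},{"ax":0,"ay":0,"az":0,"x":0,"y":0,"z":0,"hand":0.3}]' >/dev/null; python3 st.py
```

```text
pos [ 504.8 -250.3   19. ] yaw -2.299 q6 1.658 F [-1.7  0.5  1.3] T [0.21 0.18 0.05] op 41.6
```

Contact: the force is +1.3 N now, against -2 N while hanging. I'll release slowly, then look before rising.

```bash

python3 -m inch '[{"ax":0,"ay":0,"az":0,"x":0,"y":0,"z":0,"hand":0.02},{"ax":0,"ay":0,"az":0,"x":0,"y":0,"z":0,"hand":-0.03},{"ax":0,"ay":0,"az":0,"x":0,"y":0,"z":0,"hand":-0.1},{"ax":0,"ay":0,"az":0,"x":0,"y":0,"z":0,"hand":-0.25},{"ax":0,"ay":0,"az":0,"x":0,"y":0,"z":0,"hand":-0.4}]' >/dev/null; python3 st.py
python3 -m inch '[{"ax":0,"ay":0,"az":0,"x":0,"y":0,"z":0,"hand":-0.4},{"ax":0,"ay":0,"az":0,"x":0,"y":0,"z":0,"hand":-0.4}]' >/dev/null; python3 st.py
python3 - <<'E'
from h import *
w=cam("wrist");c=cam("scene");u,v=map(int,proj(c,[.505,-.25,.02]))
cv2.imwrite("pics/c8.png",np.hstack([w["img"][180:480,120:520,::-1],cv2.resize(c["img"][v-37:v+38,u-50:u+50,::-1],(400,300),interpolation=2)]))
E
```

```text
pos [ 504.9 -250.5   18.7] yaw -2.299 q6 1.659 F [-0.9 -0.2  0.6] T [-0.01  0.02 -0.01] op 59.6
pos [ 504.7 -250.3   18.6] yaw -2.299 q6 1.658 F [0.3 0.4 0.2] T [ 0.04  0.06 -0.06] op 59.5
```

View pics/c8.png

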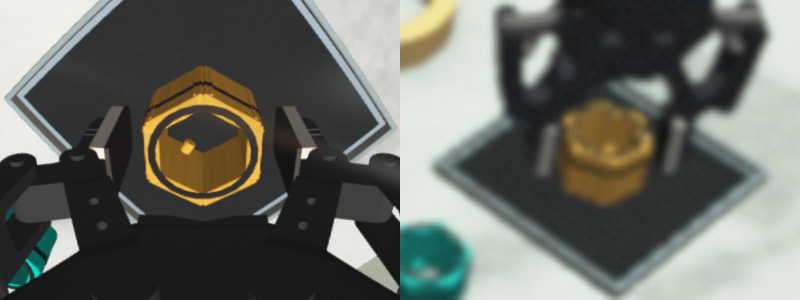

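The nut sits flat in the tray with the engraved circle on top, and both pads are clear. I'll rise and check.

```bash

python3 -m inch '[{"ax":0,"ay":0,"az":0,"x":0,"y":-4,"z":0,"hand":-0.4},{"ax":0,"ay":0,"az":0,"x":0,"y":-8,"z":0,"hand":-0.4},{"ax":0,"ay":0,"az":0,"x":0,"y":-15,"z":0,"hand":-0.4},{"ax":0,"ay":0,"az":0,"x":0,"y":-20,"z":0,"hand":-0.4},{"ax":0,"ay":0,"az":0,"x":0,"y":-25,"z":0,"hand":-0.4}]' >/dev/null
python3 -m inch '[{"ax":0,"ay":0,"az":0,"x":0,"y":-25,"z":0,"hand":-0.4},{"ax":0,"ay":0,"az":0,"x":0,"y":-25,"z":0,"hand":-0.4},{"ax":0,"ay":0,"az":0,"x":0,"y":-15,"z":0,"hand":-0.4},{"ax":0,"ay":0,"az":0,"x":0,"y":0,"z":0,"hand":-0.4},{"ax":0,"ay":0,"az":0,"x":0,"y":0,"z":0,"hand":-0.4}]'; python3 st.py
python3 - <<'E'
from h import *
c=cam("scene");cv2.imwrite("pics/end.png",c["img"][80:400,180:520,::-1])
E
```

```text
time: 22.8
eef_pos: [0.5052, -0.2507, 0.1571]
tcp_rot: [0.289, -0.644, 0.646, -0.29]
contact_force: [-0.0, -0.3, -1.1]
opening: 0.7
pos [ 505.2 -250.7  157.1] yaw -2.299 q6 1.658 F [-0.  -0.3 -1.1] T [ 0.08 -0.01  0.01] op 59.5
```

```bash
python3 - <<'E'
from h import *
c=cam("scene");hsv=cv2.cvtColor(c["img"],cv2.COLOR_RGB2HSV)
m=((hsv[...,1]>110)&(hsv[...,0]>8)&(hsv[...,0]<32)&(hsv[...,2]>60)).astype(np.uint8)
n,l,s,cc=cv2.connectedComponentsWithStats(m)
for i in range(1,n):
    if s[i,4]>150:print(s[i],cc[i].round(0),onz(c,*cc[i],.02).round(3))
sign_off()
E
```

```text
[ 263    7   94   82 4039] [312.  44.] [ 1.253 -0.629  0.02 ]
[ 161  146   94   51 1212] [192. 173.] [0.96 0.03 0.02]
[347 162  31  12 152] [362. 166.] [ 0.701 -0.277  0.02 ]
[343 180  38  12 168] [361. 187.] [ 0.651 -0.22   0.02 ]
[216 196  78  53 846] [260. 221.] [0.727 0.013 0.02 ]
[410 200  24  26 472] [421. 213.] [ 0.505 -0.25   0.02 ]
[226 329  30  33 535] [241. 346.] [0.517 0.226 0.02 ]
the job is handed in; nothing more can be done
```

The grooved left-hand nut is off its arbor and standing in the middle of the grey tray, and the job is handed in. The thread did take one harder pull on the way.

- **Unscrewing:** I gripped at 20 N and turned the nut about 2.26 rad clockwise, easing it upward. Most of the way the force on the tool stayed within about 5 N.
- **The harder pull:** at about 1.06 rad I wrongly took the nut to be free, because 2 mm of lift had shown no resistance. Lifting on pulled against the stop at about 25 N for a moment. I backed down at once and turned past the 2.2 rad maximum before lifting again. After that it came off showing only its own weight, about 2 N.
- **Setting down:** I lowered it until it touched, with a force change of about 3.5 N, then opened the jaws slowly and rose clear.
- **Last checks:**
  - The close-up after release showed the nut flat, engraved circle up, with both pads clear.
  - After I rose, the colour mask put it at (0.505, -0.250), within about 1 mm of the tray centre I had measured.
  - The plain nut was still where it had been in the picture.
  - The arm was clear of everything, at 22.8 s.
- **Not checked:** the last overview picture could not be viewed because of the 12-picture limit, so I did not check the other bystanders by eye at the end. The robot was not sent near them.

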